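# Pack the sample carrier into the transport box and cap it with the kit tub

### The arm

A 6-joint arm with a two-finger parallel gripper is mounted at the origin on the work surface. World frame = base frame: x ahead of the robot, y to its left, z up, the work surface at z = 0. Lengths are in m, angles in rad, forces in N, time in s.
With the tool pointing down it reaches from about 0.375 to 0.825 m from the base axis. Payload 5.5 kg.
Tool frame: the origin (TCP) lies on the centre line of the jaws, within the pads' length; the fingertips stand 8 mm ahead of it and the grasp point (between the pads) lies 11 mm behind it; y points along the fingers, x is the direction in which the jaws open and shut, and the axes are right-handed (so a half turn about y gives the same grasp; the last joint's range is limited). The gripper opens to 85 mm and grips with 20 to 120 N. Pads are 22 mm wide; open, the fingers measure 114 mm over their backs; the gripper's body (76 mm by 85 mm) begins 54 mm behind the grasp point. The pads swing forward as they close: fully open they stand 13 mm farther back than shut.
Start: joints at [1.173, 0.314, -0.047, 1.21, 0, 1.571], TCP at [0.232, 0.553, 0.239] pointing down, gripper open.
Joint ranges: [-2.67, 2.67], [-0.69, 1.73], [-1.03, 1.25], [-2.08, 2.16], [-1.42, 1.45], [-3.14, 3.14]. Speed limits (rad/s): [2.39, 2.39, 3.01, 3.14, 3.14, 3.14].

### API

Orientations are given as a 3x3 rotation matrix whose columns are the frame's x, y, z axes.
In Python, from rig import read_state, snapshot, camera_info, close_job gives the robot as it stands.
- The arm moves only by the tool servo_tool, never from a script. Its argument "series" is a list of rows, each a list of 7 numbers: the turn, a rotation vector about the tool's x, y, z in units of 5 degrees (1.0 is 5 degrees), then the shift along the tool's x, y, z in cm, then the opening, from -1 (shut) to 1 (fully open). In form: [[wx, wy, wz, tx, ty, tz, gripper], ...]. A call has exactly 5 rows; each row shifts and turns the commanded pose from where the row before left it, along the tool's axes as they then stand; what a row does not reach is not made up. A row lasts 1/12 s, in which the tool goes at most 41.7 mm and 7.16 degrees, less where a joint would pass 70% of its speed; a pose out of reach is approached as far as the arm can. A call with a gripper value outside its range is refused whole. The fingers move at their own pace and stop on an object; "newtons" is the grip in N (left out, the last holds). Time passes only in rows, so rows that do not move let the fingers close, or fill a call up. It gives the time, the measured TCP pose, the force and the opening at its end, in the units of the state.
- read_state(): the state, without advancing time (a new reading comes with each control period).
- snapshot(name): name is "side" or "top"; returns the picture (480x640x3 uint8, red, green, blue); there is no depth.
- camera_info(name): a dict with "fx", "fy", "cx", "cy" (pixels), "k1" (the pictures are not rectified: a ray, as slopes to the right and down, at radius r is drawn at 1 + k1 r^2 times it, then the intrinsics apply), "T" (4x4, takes a point from camera to world coordinates). Camera axes: x right, y up, looking along -z (the intrinsics and any distortion apply to the point x, -y, -z); pixel columns grow to the right and rows downward; lengths in m; the calibration is good to about 2 mm. A picture is of the moment at which its call begins. camera_info takes no time and is no camera call.
- close_job(): hands the job in, once; it reports no verdict.
The state is a dict: "t": time; "joint_pos": joint angles; "joint_vel": joint speeds; "joint_efforts": joint torques, N m; "tool_pos": TCP position; "tool_rot": TCP orientation; "contact_force": force on the tool from outside, world axes, zero at the start; "moment": the same for the moment, N m; "opening": finger opening in m.
Only numpy, scipy, OpenCV 4.12 (cv2) and the standard library are available. Lean on these libraries where they do the work, as an engineer would, in place of code of your own. Each camera call takes 0.05 s, during which the arm holds its last target.

### The job

Lower the grey sample carrier by its handle, upright, into the open blue transport box: you cannot know how full the box is, so feel for the plate inside and let go only once the carrier rests on it, neither dropping it nor pressing it down hard. Then close the box by stacking the clear kit tub on it, with all four corner feet fully down in the recesses of the rim, and leave the other things on the bench where they are.

Things in the scene. Friction and masses are not known exactly. Their poses are not given: they have to be found in the camera images.
- box: Open opaque blue box fixed to the bench, 150 (x) x 180 (y) x 160 mm high; origin: centre of its underside on the bench. Walls 10 mm (inside 130 x 160); a post fills 32 x 32 mm of each outer corner. Inside, a level white plate on springs fills it wall to wall; its top is anywhere from 22 to 56 mm above the bench (not reported) and yields 1 mm per 1.5 N for up to 12 mm.
- box_rim (a point): Centre of the box's mouth at rim height, 160 mm above the bench; axes as the box. In the top of each corner post is a square recess, 24 x 24 mm and 8 mm deep, centred at x = +-59, y = +-74 mm from here.
- carrier: Loose grey sample carrier, about 0.35 kg, with four white-capped cups of red sample fixed on it and an upright handle. Origin: centre of its underside; z up. Base 76 (x) x 100 (y) x 12 mm; cups reach 58 mm up, the handle top 100 mm. Standing in the box its handle top is 4 to 42 mm below the rim.
- carrier_handle (a point): Middle of the carrier's orange handle top, 87 mm above its underside. The orange part is 60 mm long in x, 12 mm thick in y and spans 74 to 100 mm above the underside; a grey plate 40 mm long in x, equally thick, carries it.
- tub: Loose closed clear kit tub with blue lid (fixed on) and white bar grip, about 0.5 kg. Origin: centre, at the underside of its feet; z up. Lid 150 (x) x 180 (y) mm, its top 70 mm up; bottom 10 mm up. Four corner feet 14 x 14 mm, 10 mm high, at x = +-59, y = +-74 mm. Seated on the box (feet on the recess floors, either way round) its origin is 152 mm above the box's.
- tub_grip (a point): Middle of the tub's bar grip, 108 mm above the underside of its feet. The bar runs along the tub's x: 90 mm long, 14 mm thick in y, 14 mm high, with 31 mm free below it; a post 12 mm square stands under it 38 mm to either side.
- bottle: Bystander: clear water bottle with blue label, 66 mm across, 210 mm tall; origin at the centre of its underside.
- cup: Bystander: clear cup with red contents and white lid, 62 mm across, 83 mm tall; origin at the centre of its underside.
- jar: Bystander: amber jar with white cap, 72 mm across, 90 mm tall; origin at the centre of its underside.
- glovebox: Bystander: white and green dispenser carton, 120 (x) x 220 (y) x 70 mm; origin at the centre of its underside.
- pump: Bystander: white pump bottle with blue head, 66 mm across, 172 mm tall; origin at the centre of its underside.
- scraptray: Bystander: grey open tray, 160 (x) x 120 (y) x 60 mm; origin at the centre of its underside.
Things that resemble listed ones, but are neither listed nor needed, are in the scene too. Leave any brown look-alike of the box alone.

How it is judged:
On the way, in this order (a step that is already met when the one before it is completed fails the run):
1. the carrier, upright and still held in the fingers, touches down on the plate inside the box (z of carrier in the frame of box between 0.008 and 0.062 m and x of carrier in the frame of box between -0.045 and 0.045 m and y of carrier in the frame of box between -0.045 and 0.045 m and angle between carrier's own z axis and vertical below 0.08 rad and contact force between the fingers and carrier above 0.5 N and contact force between carrier and box above 0.7 N), for 0.1 s.
2. the carrier is let go and stands at rest, upright, on the plate inside the box (z of carrier in the frame of box between 0.008 and 0.062 m and x of carrier in the frame of box between -0.045 and 0.045 m and y of carrier in the frame of box between -0.045 and 0.045 m and angle between carrier's own z axis and vertical below 0.08 rad and contact force between the fingers and carrier below 0.05 N and contact force between carrier and box above 1 N and linear speed of carrier below 0.02 m/s), for 0.2 s.
3. the kit tub sits on the box with its four feet in the recesses, let go (z of tub in the frame of box between 0.147 and 0.156 m and angle between the y axis of tub and the y axis of box, either way round below 0.1 rad and angle between tub's own z axis and vertical below 0.03 rad and x of tub in the frame of box between -0.008 and 0.008 m and y of tub in the frame of box between -0.008 and 0.008 m and contact force between the fingers and tub below 0.05 N and linear speed of tub below 0.02 m/s), for 0.2 s.
At the end, for the whole second after the job is handed in: Carrier upright (0.08 rad) on the plate in the box; kit tub on the box, four feet in the recesses: within 8 mm of the box axis along its x and y, origin 147 to 156 mm above the box's, lengthwise with it (0.1 rad, either way round), level (0.03 rad). Both released and at rest (under 20 mm/s) (all of step 2 and all of step 3); the robot touches nothing.
It fails at once if the carrier is pressed against the plate or the box with more than 20 N (contact force between carrier and box above 20 N).
It fails at once if the carrier is dropped or driven down inside the box (faster than 0.4 m/s) (x of carrier in the frame of box between -0.045 and 0.045 m and y of carrier in the frame of box between -0.045 and 0.045 m and z of carrier in the frame of box below 0.13 m and linear speed of carrier above 0.4 m/s).
It fails at once if the carrier is tipped by more than 0.5 rad (angle between carrier's own z axis and vertical above 0.5 rad).
It fails at once if another thing on the bench is moved by more than 30 mm or tipped over (distance of any of bottle, cup, jar, glovebox, pump, scraptray from where it was at the start of the episode above 0.03 m or angle between any of bottle, cup, jar, glovebox, pump, scraptray's own z axis and vertical above 0.5 rad).
It also fails if it takes over 69 s, if anything falls off the work surface, if the arm or the gripper's body presses on something with over 40 N, if the wrist force passes 120 N, or if a joint passes its speed limit or range.

## Working session

There is one attempt and no reset: what is moved stays moved. The work goes in short steps, Python scripts to look and compute and a tool call to move; the robot and the scene stay as the last step left them, time stands still between calls to the robot, and variables do not carry over. Pictures are saved under pics/ and viewed, and the job is handed in when it is done.

Besides the shell and the picture viewer there is one more tool, called after "Request:" as name(argument=value, ...) on one line, values as JSON. servo_tool: Moves the arm, as the interface text tells. Its arguments: {"type":"object","properties":{"series":{"type":"array","items":{"type":"array","items":{"type":"number"}}},"newtons":{"type":"number"}},"required":["series"]}

```bash
ls; mkdir -p pics
python3 - <<'E'
from rig import *
import cv2
print(read_state())
for n in("side","top"):
    print(n,camera_info(n)); cv2.imwrite(f"pics/{n}0.png",snapshot(n)[:,:,::-1])
E
```

```text
pics
{'t': 0.0, 'joint_pos': array([ 1.17300577e+00,  3.14226639e-01, -4.80694358e-02,  1.21018148e+00,
        3.13539756e-05,  1.57079523e+00]), 'joint_vel': array([ 1.55728532e-03,  6.64573720e-05,  1.72688051e-04, -4.10738868e-04,
        7.16062000e-04,  1.27392496e-04]), 'joint_efforts': array([ 6.72185688e-04, -5.39592683e+01,  3.39747298e+01,  1.93849462e-02,
        4.28704965e-07,  7.59385387e-06]), 'tool_pos': array([0.23220615, 0.55264627, 0.2384384 ]), 'tool_rot': array([[ 3.87380800e-01, -6.80184863e-04, -9.21919548e-01],
       [ 9.21918266e-01, -1.53781258e-03,  3.87381396e-01],
       [-1.68123044e-03, -9.99998586e-01,  3.13557834e-05]]), 'contact_force': array([-0.43421858,  0.08443389, -0.4668503 ]), 'moment': array([-0.01642705,  0.03133389,  0.00934272]), 'opening': 0.08555326970136705}
side {'fx': 498.09990015237537, 'fy': 498.09990015237537, 'cx': 313.528565475236, 'cy': 237.4752385790182, 'k1': -0.05548511467612857, 'T': array([[ 0.99474359,  0.04919573, -0.08980517,  0.42363222],
       [-0.1005072 ,  0.63682045, -0.76443313, -1.1648081 ],
       [ 0.01958292,  0.76944103,  0.63841759,  1.08897939],
       [ 0.        ,  0.        ,  0.        ,  1.        ]])}
top {'fx': 558.6532129050581, 'fy': 558.6532129050581, 'cx': 318.3015988640826, 'cy': 243.15317132841466, 'k1': -0.03516076926769501, 'T': array([[ 0.02271897,  0.99594975, -0.08699389,  0.37939684],
       [-0.99973904,  0.02242499, -0.0043552 , -0.01477793],
       [-0.00238672,  0.08707013,  0.99619933,  1.86298665],
       [ 0.        ,  0.        ,  0.        ,  1.        ]])}
```

View pics/side0.png

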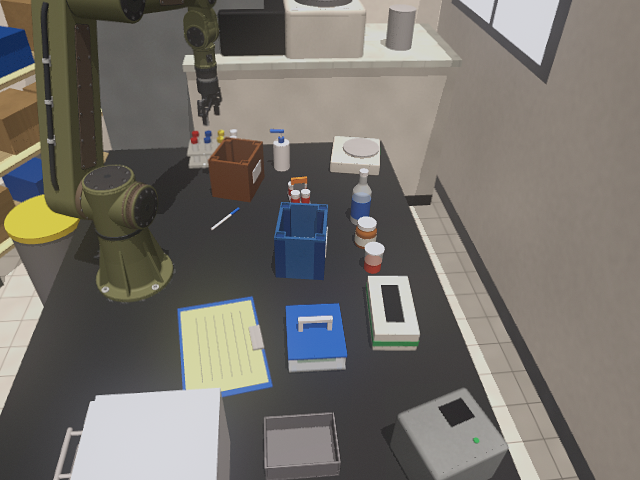

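View pics/top0.png

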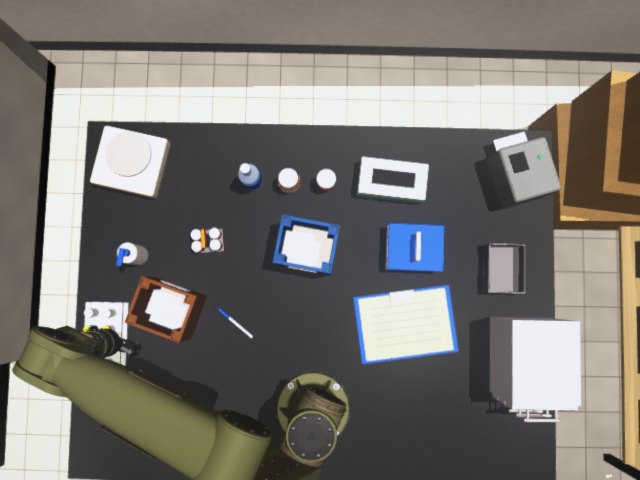

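Run:
```python
import cv2
t=cv2.imread("pics/top0.png");s=cv2.imread("pics/side0.png")
def c(im,x0,y0,w,h,f,n): cv2.imwrite("pics/"+n,cv2.resize(im[y0:y0+h,x0:x0+w],None,fx=f,fy=f,interpolation=cv2.INTER_CUBIC))
c(t,180,195,160,100,5,"t_a.png"); c(t,375,210,80,75,8,"t_b.png")
c(s,265,165,80,120,5,"s_a.png"); c(s,275,295,80,80,7,"s_b.png")
```

```text
(no output)
```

View pics/t_a.png

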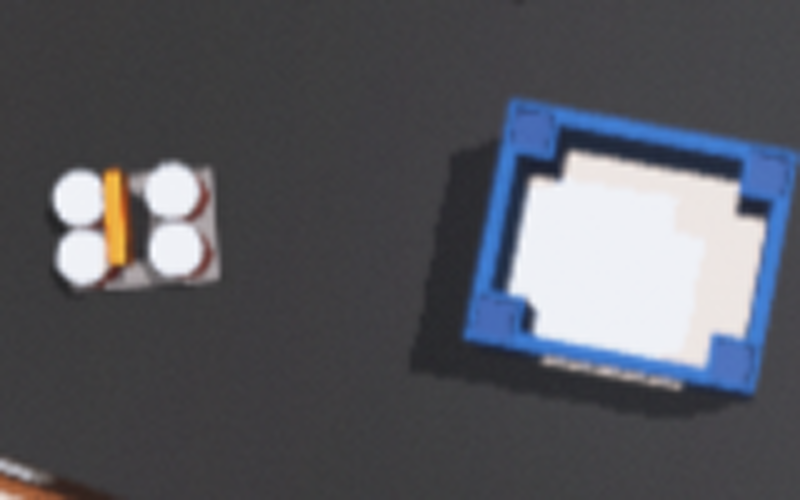

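View pics/t_b.png

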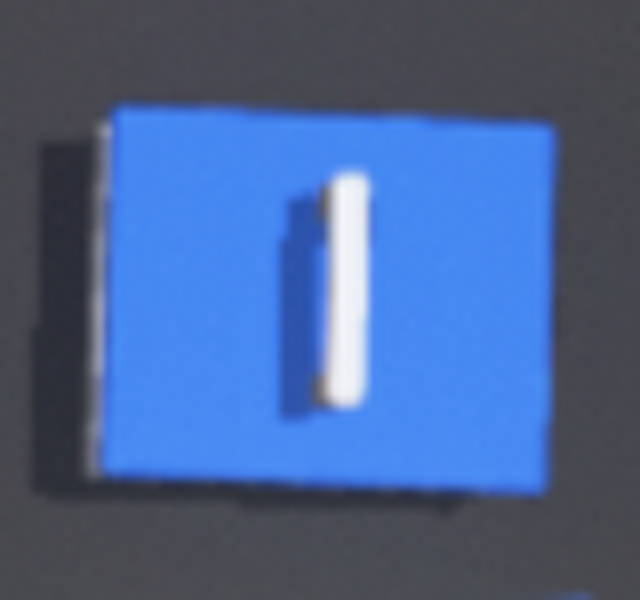

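View pics/s_a.png

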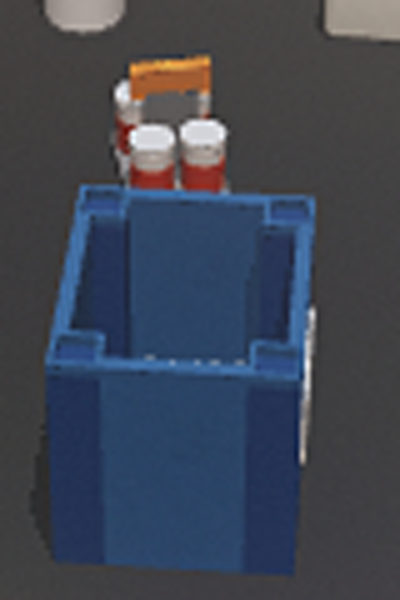

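View pics/s_b.png

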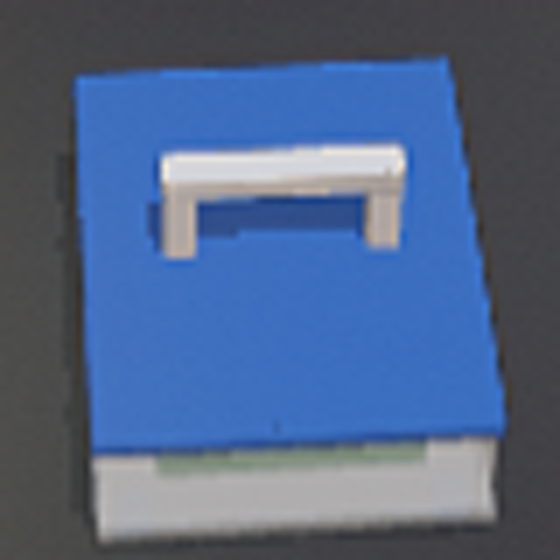

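```bash
cat > h.py <<'E'
import numpy as np, cv2
from rig import *
from scipy.optimize import least_squares
def proj(n,P):
    c=camera_info(n); T=np.array(c["T"]); P=np.atleast_2d(P)
    q=(P-T[:3,3])@T[:3,:3]; x=q[:,0]/-q[:,2]; y=-q[:,1]/-q[:,2]
    f=1+c["k1"]*(x*x+y*y)
    return np.c_[c["fx"]*x*f+c["cx"],c["fy"]*y*f+c["cy"]]
def ray(n,uv):
    c=camera_info(n);T=np.array(c["T"])
    K=np.array([[c["fx"],0,c["cx"]],[0,c["fy"],c["cy"]],[0,0,1]])
    p=cv2.undistortPoints(np.array(uv,float).reshape(-1,1,2),K,np.array([c["k1"],0,0,0])).reshape(-1,2)
    d=np.c_[p[:,0],-p[:,1],-np.ones(len(p))]@T[:3,:3].T
    return T[:3,3],d
def atz(n,uv,z):
    o,d=ray(n,uv); return o+d*((z-o[2])/d[:,2])[:,None]
def pose(p,L):
    c,s=np.cos(p[3]),np.sin(p[3]); L=np.array(L,float)
    return L@np.array([[c,-s,0],[s,c,0],[0,0,1]]).T+p[:3]
def fit(obs,p0):
    # obs: list (cam, local pts, pixels)
    def r(p): return np.concatenate([(proj(n,pose(p,L))-px).ravel() for n,L,px in obs])
    s=least_squares(r,p0,loss="soft_l1"); return s.x, r(s.x)
def crop(px,x0,y0,f): return (np.array(px,float)+.5)/f-.5+[x0,y0]
E
python3 - <<'E'
from h import *
np.set_printoptions(precision=4,suppress=True)
ta=lambda p:crop(p,180,195,5); tb=lambda p:crop(p,375,210,8); sa=lambda p:crop(p,265,165,5); sb=lambda p:crop(p,275,295,7)
# box: top img: image up=+x, right=-y
R=lambda X,Y,z:[[X,Y,z],[X,-Y,z],[-X,-Y,z],[-X,Y,z]]   # top order: TL,TR,BR,BL
box=R(.075,.09,.16)
# side image: right=+x, away=+y : BL_back=(-x,+y), BR_back=(+x,+y), front right (+x,-y), front left(-x,-y)
def S(X,Y,z): return [[-X,Y,z],[X,Y,z],[X,-Y,z],[-X,-Y,z]]
o=[("top",box,ta([(513,98),(798,150),(755,393),(464,338)])),
("side",S(.075,.09,.16)+[[-.075,-.09,0],[.075,-.09,0]],sa([(82,187),(313,200),(303,378),(48,365),(55,560),(293,572)]))]
p,r=fit(o,[.5,0,0,0]);print("box",p,r)
pt,_=fit(o[:1],p);print(pt)
print(atz("top",o[0][2],.16),atz("side",o[1][2][:4],.16))
o=[("top",R(.03,.006,.1),ta([(106,170),(120,169),(127,263),(110,265)])),
("side",[[-.03,-.006,.1],[.03,-.006,.1],[-.03,-.006,.074],[.03,-.006,.074]],sa([(131,68),(210,58),(132,97),(210,88)]))]
p,r=fit(o,[.5,.2,0,0]);print("car",p,r)
print(atz("top",o[0][2],.1),atz("side",o[1][2][:2],.1))
o=[("top",R(.075,.09,.07)+R(.045,.007,.115),tb([(116,104),(553,126),(546,494),(101,474),(333,172),(369,172),(365,407),(328,407)])),
("side",S(.075,.09,.07)+[[-.045,.007,.115],[.045,.007,.115]],sb([(78,76),(446,58),(504,432),(92,452),(162,155),(404,146)]))]
p,r=fit(o,[.5,-.3,0,0]);print("tub",p,r)
print(atz("top",o[0][2],.07),atz("side",o[1][2],.07))
E
```

```text
box [ 0.5267  0.0302  0.0022 -0.1602] [-0.5149 -0.1643  0.1595  0.0055 -0.0516 -0.4299  0.0612 -0.179  -0.4911
 -0.3985  0.3438 -0.616  -0.0019  0.1158 -0.5348 -0.0298 -0.3018  0.5024
  0.2125  0.8033]
[ 0.5262  0.03    0.0014 -0.1622]
[[ 0.615   0.1057  0.16  ]
 [ 0.5867 -0.0702  0.16  ]
 [ 0.4371 -0.0469  0.16  ]
 [ 0.4666  0.1314  0.16  ]] [[ 0.4686  0.1319  0.16  ]
 [ 0.6141  0.107   0.16  ]
 [ 0.5869 -0.0674  0.16  ]
 [ 0.4399 -0.0442  0.16  ]]
car [0.5414 0.3586 0.0086 0.1141] [-0.6429 -0.0241  0.3242 -0.1703  0.3128 -0.1592 -0.0657 -0.2132 -0.3876
 -0.2123  0.1353  0.1215 -0.5191  0.0326  0.0569  0.1464]
[[0.5714 0.3677 0.1   ]
 [0.5722 0.3588 0.1   ]
 [0.5124 0.3519 0.1   ]
 [0.5109 0.3627 0.1   ]] [[0.5143 0.3609 0.1   ]
 [0.5727 0.3701 0.1   ]]
tub [ 0.5315 -0.321  -0.0007 -0.0238] [-0.4241 -0.1913  0.4684 -0.3646  0.0861 -0.0385 -0.2097 -0.1065  0.1776
  0.2005  0.1121  0.406  -0.2639 -0.4637 -0.0932 -0.6687 -0.9477  0.015
  0.6127  0.2245  0.6054 -0.2036 -0.5233  0.0234 -0.5172  0.2274 -0.2946
 -0.0673]
[[ 0.6079 -0.2341  0.07  ]
 [ 0.603  -0.4111  0.07  ]
 [ 0.4542 -0.4088  0.07  ]
 [ 0.4583 -0.2299  0.07  ]
 [ 0.5823 -0.3221  0.07  ]
 [ 0.5826 -0.3367  0.07  ]
 [ 0.4876 -0.3357  0.07  ]
 [ 0.4872 -0.3208  0.07  ]] [[ 0.4612 -0.23    0.07  ]
 [ 0.6069 -0.2325  0.07  ]
 [ 0.6026 -0.4138  0.07  ]
 [ 0.4556 -0.4098  0.07  ]
 [ 0.491  -0.2735  0.07  ]
 [ 0.5844 -0.2768  0.07  ]]
```

Request:
servo_tool(series=[[0,-1.15,0,0,-2.5,0,1],[0,-1.15,0,0,-2.5,0,1],[0,-1.15,0,0,-2.5,0,1],[0,-1.15,0,0,-2.5,0,1],[0,-1.15,0,0,-2.5,0,1]], newtons=40)

```text
t: 0.52
tool_pos: [0.2323, 0.5528, 0.365]
tool_rot: [[-0.109, -0.0, -0.994], [0.994, -0.001, -0.109], [-0.001, -1.0, 0.0]]
contact_force: [0.3, 0.7, 0.2]
opening: 0.0852
```

```bash
cat >> h.py <<'E'
def go(x,y,z,yaw):
    s=read_state(); R=s["tool_rot"]; p=s["tool_pos"]
    c,sn=np.cos(yaw),np.sin(yaw); Rt=np.array([[c,0,-sn],[sn,0,c],[0,-1,0]])
    from scipy.spatial.transform import Rotation as Ro
    w=Ro.from_matrix(R.T@Rt).as_rotvec()/np.radians(5)
    d=np.array([x,y,z])-p
    print("t",round(s["t"],2),"turn",w.round(2),"shift_now cm",(R.T@d*100).round(2),"after turn",(Rt.T@d*100).round(2))
    print("pos",p.round(4),"q",s["joint_pos"].round(3),"F",s["contact_force"].round(2),"M",s["moment"].round(2),"op",round(s["opening"],4))
E
python3 -c "
from h import *
go(.5414,.3586,.25,1.676)"
```

```text
t 0.52 turn [-0.01  0.04 -0.01] shift_now cm [-22.66  11.51 -28.62] after turn [-22.56  11.5  -28.7 ]
pos [0.2323 0.5528 0.365 ] q [ 1.173  0.301  0.218  1.489 -0.     1.064] F [0.25 0.74 0.21] M [ 0.05 -0.   -0.02] op 0.0852
```

Request:
servo_tool(series=[[0,0,0,-2.26,0,-2.87,1],[0,0,0,-2.26,0,-2.87,1],[0,0,0,-2.26,0,-2.87,1],[0,0,0,-2.26,0,-2.87,1],[0,0,0,-2.26,0,-2.87,1]])

```text
t: 0.93
tool_pos: [0.3879, 0.4545, 0.364]
tool_rot: [[-0.104, -0.0, -0.995], [0.995, -0.0, -0.104], [-0.0, -1.0, 0.0]]
contact_force: [-0.1, 1.0, 0.2]
opening: 0.0854
```

Request:
servo_tool(series=[[0,0,0,-2.26,0,-2.87,1],[0,0,0,-2.26,0,-2.87,1],[0,0,0,-2.26,2.5,-2.87,1],[0,0,0,-2.26,3,-2.87,1],[0,0,0,-2.26,3,-2.87,1]])

```text
t: 1.35
tool_pos: [0.5338, 0.3628, 0.2871]
tool_rot: [[-0.103, 0.001, -0.995], [0.995, 0.001, -0.103], [0.001, -1.0, -0.001]]
contact_force: [0.5, 0.4, -0.0]
opening: 0.0853
```

Request:
servo_tool(series=[[0,0,0,0,3,0,1],[0,0,0,0,0,0,1],[0,0,0,0,0,0,1],[0,0,0,0,0,0,1],[0,0,0,0,0,0,1]])

```text
t: 1.77
tool_pos: [0.5324, 0.3654, 0.2605]
tool_rot: [[-0.105, 0.003, -0.994], [0.994, 0.002, -0.105], [0.002, -1.0, -0.003]]
contact_force: [0.1, 0.2, 0.4]
opening: 0.0855
```

```bash
python3 -c "
from h import *
go(.5414,.3586,.076,1.676)
for n in ('side','top'):
    im=snapshot(n); cv2.imwrite('pics/%s1.png'%n,im[:,:,::-1])
s=cv2.imread('pics/side1.png')[100:260,220:380]; cv2.imwrite('pics/s1c.png',cv2.resize(s,None,fx=3.7,fy=3.7,interpolation=2))
"
```

```text
t 1.77 turn [0.03 0.   0.02] shift_now cm [-0.8  18.45 -0.76] after turn [-0.77 18.45 -0.82]
pos [0.5324 0.3654 0.2605] q [0.601 0.393 0.113 1.287 0.    0.496] F [0.11 0.2  0.42] M [0.04 0.03 0.02] op 0.0855
```

View pics/s1c.png

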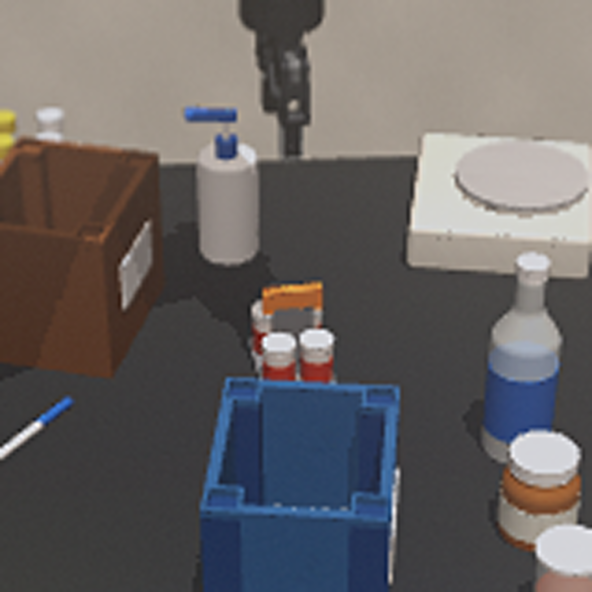

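```bash
python3 -c "
from h import *
s=read_state();p=s['tool_pos'];R=s['tool_rot']
for n in('side','top'): print(n,proj(n,[p,p+.008*R[:,1],p-.011*R[:,1]]).round(1))
t=cv2.imread('pics/top1.png')[180:300,140:300]; cv2.imwrite('pics/t1c.png',cv2.resize(t,None,fx=5,fy=5,interpolation=2))
"
```

```text
side [[295.6 137.9]
 [295.6 140. ]
 [295.6 135.1]]
top [[189.3 235.7]
 [190.  236. ]
 [188.5 235.4]]
```

View pics/t1c.png

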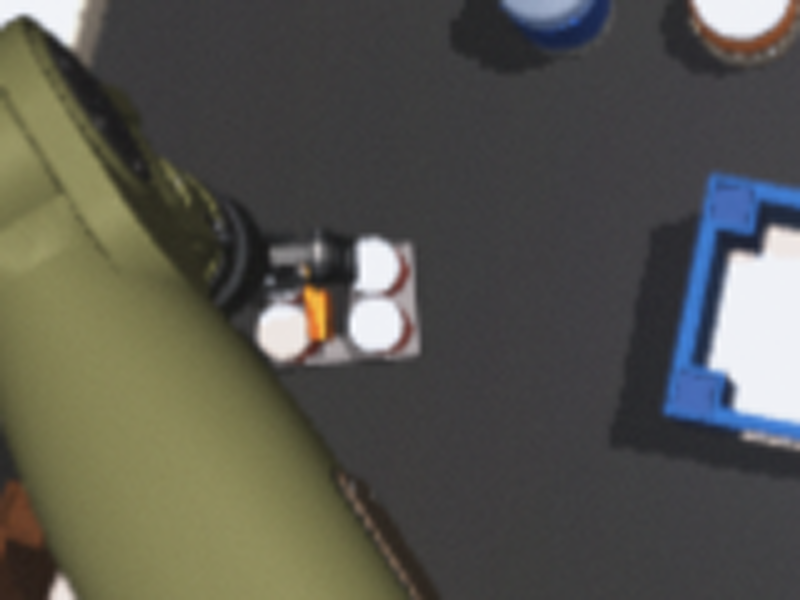

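Request:
servo_tool(series=[[0,0,0,-0.32,3,-0.46,1],[0,0,0,-0.32,3,-0.46,1],[0,0,0,0,3,0,1],[0,0,0,0,2,0,1],[0,0,0,0,1,0,1]])

```text
t: 2.28
tool_pos: [0.5407, 0.3584, 0.1359]
tool_rot: [[-0.105, -0.002, -0.995], [0.995, -0.001, -0.105], [-0.001, -1.0, 0.002]]
contact_force: [-0.8, -0.5, 0.1]
opening: 0.0856
```

Request:
servo_tool(series=[[0,0,0,0,1,0,1],[0,0,0,0,0,0,1],[0,0,0,0,0,0,1],[0,0,0,0,0,0,1],[0,0,0,0,0,0,1]])

```text
t: 2.7
tool_pos: [0.5429, 0.3592, 0.1296]
tool_rot: [[-0.104, 0.002, -0.995], [0.995, 0.001, -0.104], [0.001, -1.0, -0.002]]
contact_force: [0.3, -0.4, 0.5]
opening: 0.0851
```

```bash
python3 -c "
from h import *
go(.5422,.3600,.076,1.68)
cv2.imwrite('pics/side2.png',cv2.resize(snapshot('side')[130:230,240:360],None,fx=5,fy=5,interpolation=2)[:,:,::-1])
s=read_state();p=s['tool_pos'];R=s['tool_rot'];print((proj('side',[p])-[240,130])*5)
"
```

```text
t 2.7 turn [ 0.03 -0.06  0.01] shift_now cm [0.08 5.36 0.08] after turn [0.08 5.36 0.06]
pos [0.5429 0.3592 0.1296] q [ 0.585  0.465 -0.082  1.021 -0.     0.48 ] F [ 0.29 -0.4   0.47] M [-0.03  0.   -0.  ] op 0.0851
[[293.34318019 206.29856976]]
```

View pics/side2.png

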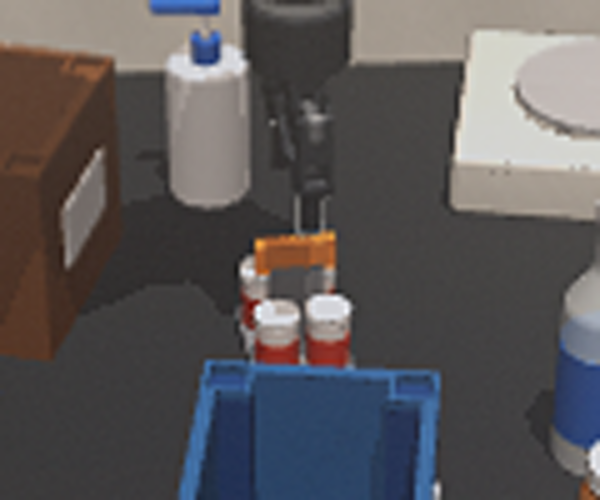

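Request:
servo_tool(series=[[0,0,0,0,1.5,0,1],[0,0,0,0.1,1.5,0.1,1],[0,0,0,0,1.3,0,1],[0,0,0,0,1,0,1],[0,0,0,0,0,0,1]])

```text
t: 3.17
tool_pos: [0.5399, 0.3587, 0.0731]
tool_rot: [[-0.104, -0.002, -0.995], [0.995, -0.002, -0.104], [-0.001, -1.0, 0.002]]
contact_force: [-0.4, -0.9, -0.1]
opening: 0.0851
```

```bash
python3 -c "
from h import *
go(.5422,.3600,.076,1.68)
cv2.imwrite('pics/side3.png',cv2.resize(snapshot('side')[130:230,240:360],None,fx=6,fy=6,interpolation=2)[:,:,::-1])
s=read_state();p=s['tool_pos'];R=s['tool_rot'];print((proj('side',[p,p-.057*R[:,0],p+.057*R[:,0]])-[240,130])*6)
"
```

```text
t 3.17 turn [-0.03 -0.06 -0.01] shift_now cm [ 0.11 -0.29 -0.24] after turn [ 0.1  -0.29 -0.24]
pos [0.5399 0.3587 0.0731] q [ 0.586  0.51  -0.149  0.915 -0.     0.482] F [-0.4  -0.93 -0.09] M [-0.   -0.01  0.04] op 0.0851
[[348.05796151 324.75331686]
 [365.23034393 377.01879638]
 [331.68450699 274.92073152]]
```

View pics/side3.png

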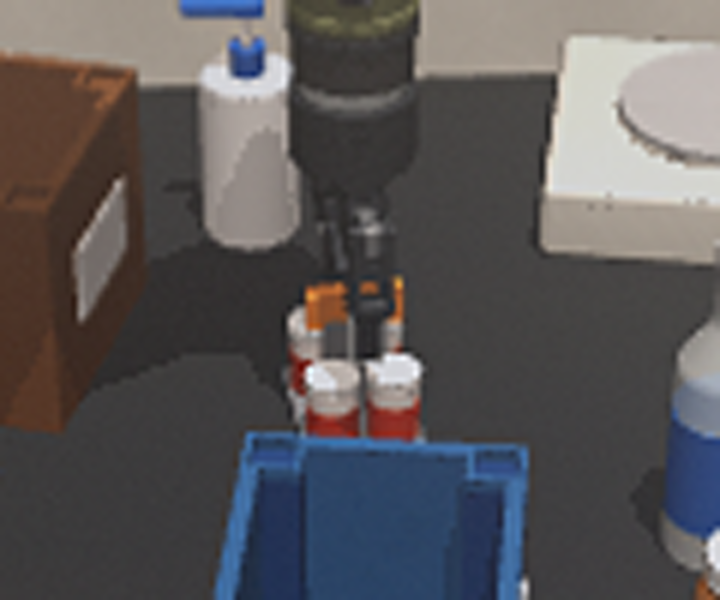

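Request:
servo_tool(series=[[0,0,0,0,0,0,-1],[0,0,0,0,0,0,-1],[0,0,0,0,0,0,-1],[0,0,0,0,0,0,-1],[0,0,0,0,0,0,-1]], newtons=60)

```text
t: 3.63
tool_pos: [0.5412, 0.3596, 0.0754]
tool_rot: [[-0.104, 0.001, -0.995], [0.995, 0.0, -0.104], [0.0, -1.0, -0.001]]
contact_force: [-0.1, -0.0, 0.5]
opening: 0.0261
```

Request:
servo_tool(series=[[0,0,0,0,0,0,-1],[0,0,0,0,0,0,-1],[0,0,0,0,0,0,-1],[0,0,0,0,0,0,-1],[0,0,0,0,0,0,-1]])

```text
t: 4.05
tool_pos: [0.541, 0.3597, 0.0751]
tool_rot: [[-0.104, 0.0, -0.995], [0.995, 0.001, -0.104], [0.001, -1.0, -0.0]]
contact_force: [-0.6, 2.0, 1.0]
opening: 0.0114
```

```bash
python3 -c "
from h import *
go(.5422,.3600,.076,1.68)"
```

```text
t 4.05 turn [ 0.   -0.06  0.01] shift_now cm [ 0.02 -0.09 -0.12] after turn [ 0.02 -0.09 -0.12]
pos [0.541  0.3597 0.0751] q [ 0.587  0.508 -0.147  0.915  0.     0.482] F [-0.64  1.98  0.96] M [0.22 0.04 0.04] op 0.0114
```

Request:
servo_tool(series=[[0,0,0,0,-1,0,-1],[0,0,0,0,-2,0,-1],[0,0,0,0,-3,0,-1],[0,0,0,0,-3,0,-1],[0,0,0,0,-3,0,-1]])

```text
t: 4.47
tool_pos: [0.5401, 0.3585, 0.1957]
tool_rot: [[-0.104, -0.002, -0.995], [0.995, -0.002, -0.104], [-0.002, -1.0, 0.002]]
contact_force: [0.3, -0.0, -3.0]
opening: 0.0112
```

Request:
servo_tool(series=[[0,0.4,0,0,-3,0,-1],[0,0.6,0,0,-3,0,-1],[0,0.8,0,0,-2,0,-1],[0,0.8,0,0,-1,0,-1],[0,0.4,0,0,0,0,-1]])

```text
t: 4.88
tool_pos: [0.5418, 0.3596, 0.2886]
tool_rot: [[0.161, 0.004, -0.987], [0.987, 0.002, 0.161], [0.002, -1.0, -0.003]]
contact_force: [0.2, -0.2, -2.7]
opening: 0.0113
```

```bash
python3 -c "
from h import *
go(.5265,.030,.28,1.41)"
```

```text
t 4.88 turn [ 0.04 -0.    0.03] shift_now cm [-32.78   0.79  -3.78] after turn [-32.78   0.86  -3.77]
pos [0.5418 0.3596 0.2886] q [ 5.860e-01  3.970e-01  1.810e-01  1.351e+00 -1.000e-03  7.470e-01] F [ 0.2  -0.15 -2.72] M [ 0.02 -0.03 -0.03] op 0.0113
```

Move over in 15 rows with ramps (x −32.8, z −3.8).

Request:
servo_tool(series=[[0,0,0,-1,0,-0.1,-1],[0,0,0,-2,0,-0.2,-1],[0,0,0,-3,0,-0.4,-1],[0,0,0,-3.2,0,-0.4,-1],[0,0,0,-3.2,0,-0.4,-1]])

```text
t: 5.3
tool_pos: [0.5349, 0.2323, 0.2838]
tool_rot: [[0.155, -0.002, -0.988], [0.988, -0.002, 0.155], [-0.002, -1.0, 0.002]]
contact_force: [1.1, -0.9, -3.3]
opening: 0.0112
```

Request:
servo_tool(series=[[0,0,0,-3.2,0,-0.4,-1],[0,0,0,-3.2,0,-0.4,-1],[0,0,0,-3.2,0,-0.4,-1],[0,0,0,-3.2,0,-0.4,-1],[0,0,0,-3,0,-0.4,-1]])

```text
t: 5.72
tool_pos: [0.5294, 0.0727, 0.2841]
tool_rot: [[0.156, -0.002, -0.988], [0.988, -0.001, 0.156], [-0.002, -1.0, 0.002]]
contact_force: [0.1, 0.4, -3.3]
opening: 0.0111
```

Request:
servo_tool(series=[[0,0,0,-2,0,-0.2,-1],[0,0,0,-1.2,0,-0.1,-1],[0,0,0,-0.4,0,0,-1],[0,0,0,0,0,0,-1],[0,0,0,0,0,0,-1]])

```text
t: 6.13
tool_pos: [0.5282, 0.04, 0.2847]
tool_rot: [[0.157, -0.001, -0.988], [0.988, 0.001, 0.157], [0.001, -1.0, 0.001]]
contact_force: [-0.4, -0.1, -3.0]
opening: 0.0111
```

```bash
python3 -c "
from h import *
go(.5265,.030,.28,1.41)
for n,(a,b,c,d) in dict(side=(110,260,230,390),top=(190,300,220,370)).items():
    cv2.imwrite('pics/%s4.png'%n,cv2.resize(snapshot(n)[a:b,c:d],None,fx=5 if n=='top' else 4,fy=5 if n=='top' else 4,interpolation=2)[:,:,::-1])
go(.5265,.030,.28,1.41)
"
```

```text
t 6.13 turn [-0.01  0.04  0.01] shift_now cm [-1.01  0.47  0.01] after turn [-1.01  0.47  0.01]
pos [0.5282 0.04   0.2847] q [ 7.500e-02  1.670e-01 -1.330e-01  1.272e+00  1.000e-03  2.320e-01] F [-0.4  -0.13 -2.97] M [0.03 0.03 0.  ] op 0.0111
t 6.23 turn [-0.    0.05  0.  ] shift_now cm [-1.06  0.47  0.03] after turn [-1.06  0.47  0.02]
pos [0.5285 0.0405 0.2847] q [ 0.076  0.167 -0.132  1.272  0.     0.232] F [ 0.36  0.24 -2.72] M [ 0.01 -0.01  0.03] op 0.0112
```

View pics/side4.png

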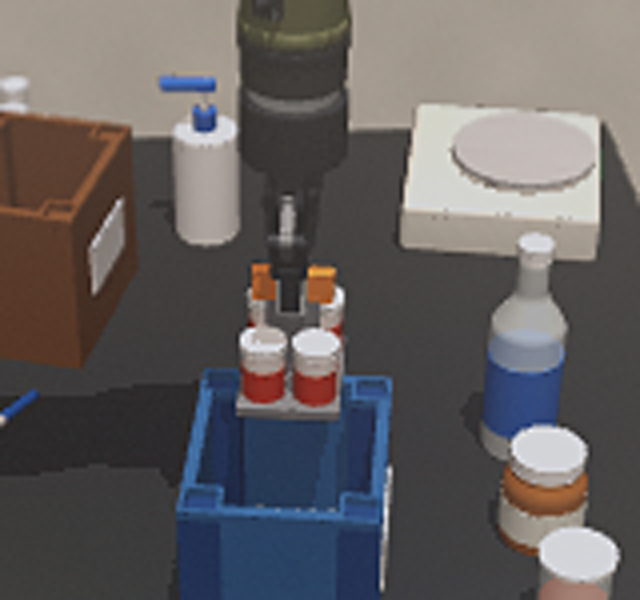

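View pics/top4.png

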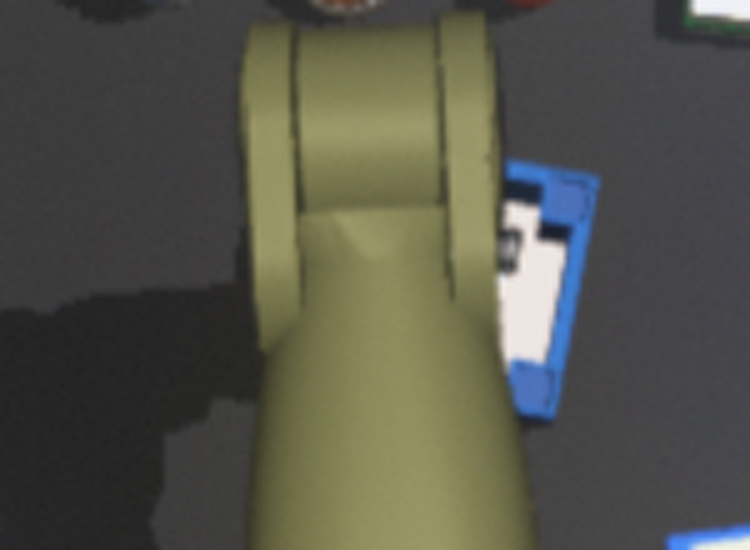

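Request:
servo_tool(series=[[0,0,0,-0.5,0,0,-1],[0,0,0,-0.5,1,0,-1],[0,0,0,-0.05,1,0,-1],[0,0,0,0,1,0,-1],[0,0,0,0,0,0,-1]])

```text
t: 6.65
tool_pos: [0.5251, 0.029, 0.2517]
tool_rot: [[0.157, -0.005, -0.988], [0.988, -0.0, 0.157], [-0.001, -1.0, 0.004]]
contact_force: [-0.4, 0.2, -4.1]
opening: 0.0112
```

```bash
python3 -c "
from h import *
go(.5265,.030,.165,1.41)
cv2.imwrite('pics/side5.png',cv2.resize(snapshot('side')[150:260,230:390],None,fx=5,fy=5,interpolation=2)[:,:,::-1])
"
```

```text
t 6.65 turn [-0.05  0.03 -0.01] shift_now cm [ 0.13  8.67 -0.16] after turn [ 0.12  8.67 -0.12]
pos [0.5251 0.029  0.2517] q [ 0.055  0.173 -0.199  1.203  0.     0.213] F [-0.39  0.16 -4.05] M [-0.01  0.1  -0.04] op 0.0112
```

View pics/side5.png

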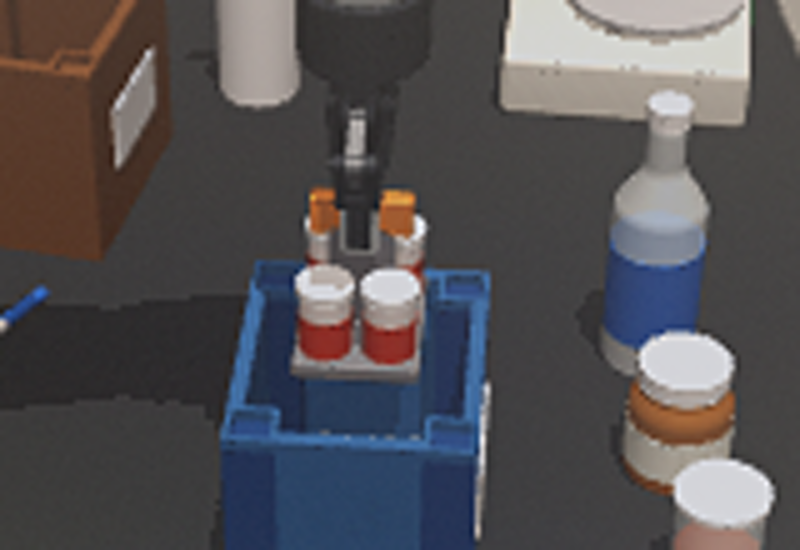

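Request:
servo_tool(series=[[0,0,0,0,1,0,-1],[0,0,0,0,1.5,0,-1],[0,0,0,0,1.5,0,-1],[0,0,0,0,1.5,0,-1],[0,0,0,0,1,0,-1]])

```text
t: 7.12
tool_pos: [0.5263, 0.029, 0.1882]
tool_rot: [[0.157, -0.001, -0.988], [0.988, -0.0, 0.157], [-0.0, -1.0, 0.001]]
contact_force: [-0.5, 0.6, -4.1]
opening: 0.0115
```

Request:
servo_tool(series=[[0,0,0,0,0.8,0,-1],[0,0,0,0,0.8,0,-1],[0,0,0,0,0.5,0,-1],[0,0,0,0,0.3,0,-1],[0,0,0,0,0,0,-1]])

```text
t: 7.53
tool_pos: [0.5267, 0.029, 0.1655]
tool_rot: [[0.157, -0.0, -0.988], [0.988, -0.0, 0.157], [-0.0, -1.0, 0.0]]
contact_force: [0.1, 0.4, -2.8]
opening: 0.0112
```

```bash
python3 -c "
from h import *
go(.5265,.030,.131,1.41)
"
```

```text
t 7.53 turn [-0.01  0.03 -0.  ] shift_now cm [0.1  3.45 0.03] after turn [0.09 3.45 0.03]
pos [0.5267 0.029  0.1655] q [ 0.055  0.221 -0.342  1.008 -0.     0.213] F [ 0.09  0.41 -2.83] M [0.07 0.01 0.04] op 0.0112
```

Request:
servo_tool(series=[[0,0,0,0,0.5,0,-1],[0,0,0,0,0.5,0,-1],[0,0,0,0,0.5,0,-1],[0,0,0,0,0.5,0,-1],[0,0,0,0,0.3,0,-1]])

```text
t: 7.95
tool_pos: [0.5265, 0.029, 0.1421]
tool_rot: [[0.157, -0.001, -0.988], [0.988, -0.0, 0.157], [-0.0, -1.0, 0.001]]
contact_force: [-0.2, 0.7, -4.1]
opening: 0.0112
```

Request:
servo_tool(series=[[0,0,0,0,0.1,0,-1],[0,0,0,0,0.1,0,-1],[0,0,0,0,0.1,0,-1],[0,0,0,0,0.1,0,-1],[0,0,0,0,0.1,0,-1]])

```text
t: 8.37
tool_pos: [0.527, 0.029, 0.138]
tool_rot: [[0.157, 0.0, -0.988], [0.988, 0.0, 0.157], [0.0, -1.0, -0.0]]
contact_force: [-0.0, 0.4, -4.6]
opening: 0.0112
```

Request:
servo_tool(series=[[0,0,0,0,0.1,0,-1],[0,0,0,0,0.1,0,-1],[0,0,0,0,0.1,0,-1],[0,0,0,0,0.1,0,-1],[0,0,0,0,0,0,-1]])

```text
t: 8.78
tool_pos: [0.5267, 0.029, 0.1337]
tool_rot: [[0.157, -0.0, -0.988], [0.988, -0.0, 0.157], [-0.0, -1.0, 0.0]]
contact_force: [-0.8, -0.3, -2.4]
opening: 0.0116
```

Request:
servo_tool(series=[[0,0,0,0,0.1,0,-1],[0,0,0,0,0.1,0,-1],[0,0,0,0,0.1,0,-1],[0,0,0,0,0,0,-1],[0,0,0,0,0,0,-1]])

```text
t: 9.2
tool_pos: [0.5267, 0.029, 0.1308]
tool_rot: [[0.157, -0.0, -0.988], [0.988, -0.0, 0.157], [-0.0, -1.0, 0.0]]
contact_force: [0.4, -0.4, -2.9]
opening: 0.0109
```

Request:
servo_tool(series=[[0,0,0,0,0.1,0,-1],[0,0,0,0,0.1,0,-1],[0,0,0,0,0.1,0,-1],[0,0,0,0,0,0,-1],[0,0,0,0,0,0,-1]])

```text
t: 9.62
tool_pos: [0.5267, 0.029, 0.1278]
tool_rot: [[0.157, -0.0, -0.988], [0.988, -0.0, 0.157], [-0.0, -1.0, 0.0]]
contact_force: [0.3, 0.3, -3.3]
opening: 0.0113
```

Request:
servo_tool(series=[[0,0,0,0,0.1,0,-1],[0,0,0,0,0.1,0,-1],[0,0,0,0,0.1,0,-1],[0,0,0,0,0.1,0,-1],[0,0,0,0,0,0,-1]])

```text
t: 10.03
tool_pos: [0.5266, 0.029, 0.1236]
tool_rot: [[0.157, -0.0, -0.988], [0.988, -0.0, 0.157], [-0.0, -1.0, 0.0]]
contact_force: [-0.1, -0.1, -2.8]
opening: 0.0111
```

Request:
servo_tool(series=[[0,0,0,0,0.1,0,-1],[0,0,0,0,0.1,0,-1],[0,0,0,0,0.1,0,-1],[0,0,0,0,0,0,-1],[0,0,0,0,0,0,-1]])

```text
t: 10.45
tool_pos: [0.5268, 0.029, 0.1208]
tool_rot: [[0.157, -0.0, -0.988], [0.988, -0.0, 0.157], [-0.0, -1.0, 0.0]]
contact_force: [-0.2, 0.3, -3.5]
opening: 0.0109
```

Request:
servo_tool(series=[[0,0,0,0,0.1,0,-1],[0,0,0,0,0.1,0,-1],[0,0,0,0,0.1,0,-1],[0,0,0,0,0,0,-1],[0,0,0,0,0,0,-1]])

```text
t: 10.87
tool_pos: [0.5267, 0.029, 0.1178]
tool_rot: [[0.157, -0.0, -0.988], [0.988, -0.0, 0.157], [-0.0, -1.0, 0.0]]
contact_force: [-0.3, 0.5, -3.4]
opening: 0.0115
```

```bash
python3 -c "
from h import *
go(.5265,.030,.131,1.41)
"
```

```text
t 10.87 turn [-0.    0.03 -0.  ] shift_now cm [ 0.09 -1.32  0.04] after turn [ 0.09 -1.32  0.04]
pos [0.5267 0.029  0.1178] q [ 0.055  0.261 -0.407  0.902  0.     0.213] F [-0.27  0.52 -3.4 ] M [-0.03  0.02 -0.03] op 0.0115
```

Request:
servo_tool(series=[[0,0,0,0,0.1,0,-1],[0,0,0,0,0.1,0,-1],[0,0,0,0,0.1,0,-1],[0,0,0,0,0,0,-1],[0,0,0,0,0,0,-1]])

```text
t: 11.28
tool_pos: [0.5267, 0.029, 0.1148]
tool_rot: [[0.157, -0.0, -0.988], [0.988, -0.0, 0.157], [-0.0, -1.0, 0.0]]
contact_force: [-0.8, -0.5, -3.6]
opening: 0.0111
```

Request:
servo_tool(series=[[0,0,0,0,0.1,0,-1],[0,0,0,0,0.1,0,-1],[0,0,0,0,0.1,0,-1],[0,0,0,0,0,0,-1],[0,0,0,0,0,0,-1]])

```text
t: 11.7
tool_pos: [0.5267, 0.029, 0.1118]
tool_rot: [[0.157, -0.0, -0.988], [0.988, -0.0, 0.157], [-0.0, -1.0, 0.0]]
contact_force: [-0.6, -0.4, -3.5]
opening: 0.0112
```

Request:
servo_tool(series=[[0,0,0,0,0.1,0,-1],[0,0,0,0,0.1,0,-1],[0,0,0,0,0.1,0,-1],[0,0,0,0,0,0,-1],[0,0,0,0,0,0,-1]])

```text
t: 12.12
tool_pos: [0.5267, 0.029, 0.1088]
tool_rot: [[0.157, -0.0, -0.988], [0.988, -0.0, 0.157], [-0.0, -1.0, 0.0]]
contact_force: [-0.8, -0.1, -2.3]
opening: 0.0113
```

Request:
servo_tool(series=[[0,0,0,0,0.1,0,-1],[0,0,0,0,0.1,0,-1],[0,0,0,0,0.1,0,-1],[0,0,0,0,0,0,-1],[0,0,0,0,0,0,-1]])

```text
t: 12.53
tool_pos: [0.5267, 0.029, 0.1058]
tool_rot: [[0.157, -0.0, -0.988], [0.988, 0.0, 0.157], [-0.0, -1.0, 0.0]]
contact_force: [0.4, 0.1, -2.4]
opening: 0.0113
```

Request:
servo_tool(series=[[0,0,0,0,0.1,0,-1],[0,0,0,0,0.1,0,-1],[0,0,0,0,0,0,-1],[0,0,0,0,0,0,-1],[0,0,0,0,0,0,-1]])

```text
t: 12.95
tool_pos: [0.5268, 0.029, 0.1039]
tool_rot: [[0.157, -0.0, -0.988], [0.988, -0.0, 0.157], [-0.0, -1.0, 0.0]]
contact_force: [-0.4, 0.2, -3.9]
opening: 0.0116
```

Request:
servo_tool(series=[[0,0,0,0,0.1,0,-1],[0,0,0,0,0.1,0,-1],[0,0,0,0,0,0,-1],[0,0,0,0,0,0,-1],[0,0,0,0,0,0,-1]])

```text
t: 13.37
tool_pos: [0.527, 0.029, 0.102]
tool_rot: [[0.157, 0.0, -0.988], [0.988, -0.0, 0.157], [0.0, -1.0, -0.0]]
contact_force: [-0.7, 0.9, -2.1]
opening: 0.0112
```

Request:
servo_tool(series=[[0,0,0,0,0.1,0,-1],[0,0,0,0,0.1,0,-1],[0,0,0,0,0,0,-1],[0,0,0,0,0,0,-1],[0,0,0,0,0,0,-1]])

```text
t: 13.78
tool_pos: [0.527, 0.029, 0.1001]
tool_rot: [[0.157, 0.0, -0.988], [0.988, 0.0, 0.157], [0.0, -1.0, -0.0]]
contact_force: [-0.6, 1.6, 0.7]
opening: 0.0111
```

Request:
servo_tool(series=[[0,0,0,0,0.1,0,-1],[0,0,0,0,0.1,0,-1],[0,0,0,0,0,0,-1],[0,0,0,0,0,0,-1],[0,0,0,0,0,0,-1]])

```text
t: 14.2
tool_pos: [0.5271, 0.029, 0.0981]
tool_rot: [[0.157, 0.001, -0.988], [0.988, 0.0, 0.157], [0.0, -1.0, -0.001]]
contact_force: [-0.5, 0.0, 5.1]
opening: 0.0113
```

Request:
servo_tool(series=[[0,0,0,0,-0.1,0,-1],[0,0,0,0,-0.1,0,-1],[0,0,0,0,0,0,-1],[0,0,0,0,0,0,-1],[0,0,0,0,0,0,-1]])

```text
t: 14.62
tool_pos: [0.527, 0.029, 0.0998]
tool_rot: [[0.157, 0.0, -0.988], [0.988, 0.0, 0.157], [0.0, -1.0, -0.0]]
contact_force: [0.9, -0.0, 0.7]
opening: 0.0109
```

Request:
servo_tool(series=[[0,0,0,0,0,0,-1],[0,0,0,0,0,0,-1],[0,0,0,0,0,0,-1],[0,0,0,0,0,0,-1],[0,0,0,0,0,0,-1]])

```text
t: 15.03
tool_pos: [0.527, 0.0291, 0.0999]
tool_rot: [[0.157, 0.0, -0.988], [0.988, 0.0, 0.157], [0.0, -1.0, -0.0]]
contact_force: [1.1, 0.1, 0.9]
opening: 0.0112
```

Carrier rests on the plate (net ≈ 0 N). Release.

Request:
servo_tool(series=[[0,0,0,0,0,0,-0.2],[0,0,0,0,0,0,-0.2],[0,0,0,0,0,0,-0.2],[0,0,0,0,0,0,-0.2],[0,0,0,0,0,0,-0.2]])

```text
t: 15.45
tool_pos: [0.5266, 0.029, 0.0997]
tool_rot: [[0.157, -0.0, -0.988], [0.988, -0.0, 0.157], [-0.0, -1.0, 0.0]]
contact_force: [-0.6, -0.2, -1.2]
opening: 0.0343
```

Request:
servo_tool(series=[[0,0,0,0,0,0,-0.2],[0,0,0,0,0,0,-0.2],[0,0,0,0,0,0,-0.2],[0,0,0,0,0,0,-0.2],[0,0,0,0,0,0,-0.2]])

```text
t: 15.87
tool_pos: [0.5268, 0.029, 0.0999]
tool_rot: [[0.157, -0.0, -0.988], [0.988, -0.0, 0.157], [-0.0, -1.0, 0.0]]
contact_force: [-0.8, 0.2, 0.5]
opening: 0.0339
```

```bash
python3 -c "
from h import *
go(.5265,.030,.35,1.41)
cv2.imwrite('pics/side6.png',cv2.resize(snapshot('side')[150:260,230:390],None,fx=5,fy=5,interpolation=2)[:,:,::-1])
"
```

```text
t 15.87 turn [-0.    0.03 -0.  ] shift_now cm [  0.09 -25.01   0.05] after turn [  0.09 -25.01   0.05]
pos [0.5268 0.029  0.0999] q [ 0.055  0.279 -0.43   0.862  0.     0.213] F [-0.83  0.18  0.47] M [-0.05  0.03  0.01] op 0.0339
```

View pics/side6.png

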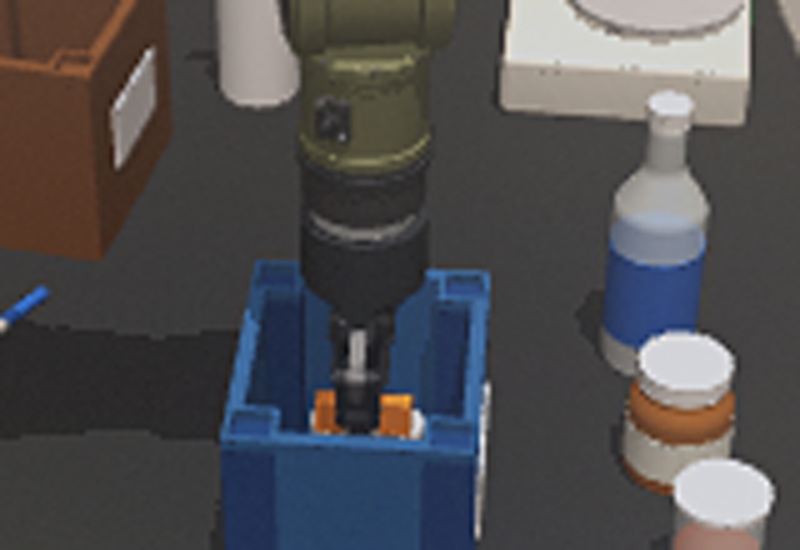

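Request:
servo_tool(series=[[0,0,0,0,-1,0,-0.2],[0,0,0,0,-2,0,-0.2],[0,0,0,0,-3,0,-0.2],[0,0,0,0,-3,0,-0.2],[0,0,0,0,-3,0,-0.2]])

```text
t: 16.33
tool_pos: [0.5265, 0.029, 0.2219]
tool_rot: [[0.157, -0.0, -0.988], [0.988, -0.0, 0.157], [-0.0, -1.0, 0.0]]
contact_force: [1.5, -0.8, -1.0]
opening: 0.034
```

Request:
servo_tool(series=[[0,0,0,0,-3.5,0,1],[0,0,0,0,-3.5,0,1],[0,-0.5,0,0,-3,0,1],[0,-0.5,0,0,-2,0,1],[0,-0.5,0,0,-1,0,1]])

```text
t: 16.75
tool_pos: [0.5277, 0.0291, 0.3544]
tool_rot: [[0.025, 0.005, -1.0], [1.0, 0.0, 0.025], [0.0, -1.0, -0.005]]
contact_force: [0.5, 0.7, -0.1]
opening: 0.0853
```

```bash
python3 -c "
from h import *
go(.5313,-.3205,.21,1.547)
"
```

```text
t 16.75 turn [ 0.06 -0.01  0.  ] shift_now cm [-34.94  14.43  -1.14] after turn [-34.94  14.44  -1.19]
pos [0.5277 0.0291 0.3544] q [ 0.055  0.152  0.007  1.42  -0.     0.08 ] F [ 0.46  0.73 -0.06] M [ 0.03 -0.03  0.01] op 0.0853
```

Request:
servo_tool(series=[[0,0,0,-2,0,-0.2,1],[0,0,0,-3.5,0,-0.2,1],[0,0,0,-3.8,0,-0.2,1],[0,0,0,-3.8,0,-0.2,1],[0,0,0,-3.8,0,-0.2,1]])

```text
t: 17.17
tool_pos: [0.5319, -0.1416, 0.3509]
tool_rot: [[0.026, 0.001, -1.0], [1.0, -0.0, 0.026], [-0.0, -1.0, -0.001]]
contact_force: [1.5, 0.1, -0.2]
opening: 0.0854
```

Request:
servo_tool(series=[[0,0,0,-3.8,0,-0.2,1],[0,0,0,-3.8,0,0,1],[0,0,0,-3.8,1.5,0,1],[0,0,0,-3.5,2,0,1],[0,0,0,-2,2,0,1]])

```text
t: 17.58
tool_pos: [0.5294, -0.313, 0.2953]
tool_rot: [[0.03, 0.002, -1.0], [1.0, -0.002, 0.03], [-0.002, -1.0, -0.002]]
contact_force: [0.5, 0.6, -0.2]
opening: 0.0856
```

Request:
servo_tool(series=[[0,0,0,-1,2,0,1],[0,0,0,0,2,0,1],[0,0,0,0,2,0,1],[0,0,0,0,2,0,1],[0,0,0,0,0,0,1]])

```text
t: 18.0
tool_pos: [0.5272, -0.3181, 0.2113]
tool_rot: [[0.027, -0.005, -1.0], [1.0, 0.003, 0.027], [0.003, -1.0, 0.005]]
contact_force: [-0.2, -0.1, -0.7]
opening: 0.0852
```

```bash
python3 -c "
from h import *
go(.5313,-.3205,.097,1.547)
cv2.imwrite('pics/side7.png',cv2.resize(snapshot('side')[180:390,230:410],None,fx=3,fy=3,interpolation=2)[:,:,::-1])
cv2.imwrite('pics/top7.png',cv2.resize(snapshot('top')[190:300,250:460],None,fx=3.8,fy=3.8,interpolation=2)[:,:,::-1])
"
```

```text
t 18.0 turn [-0.06 -0.04  0.04] shift_now cm [-0.26 11.43 -0.47] after turn [-0.23 11.43 -0.41]
pos [ 0.5272 -0.3181  0.2113] q [-0.543  0.36  -0.046  1.171  0.    -0.516] F [-0.24 -0.11 -0.68] M [-0.02 -0.02 -0.05] op 0.0852
```

View pics/side7.png

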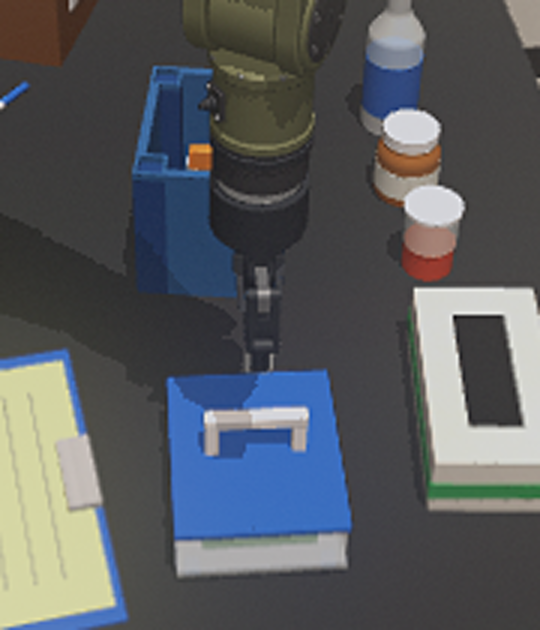

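View pics/top7.png

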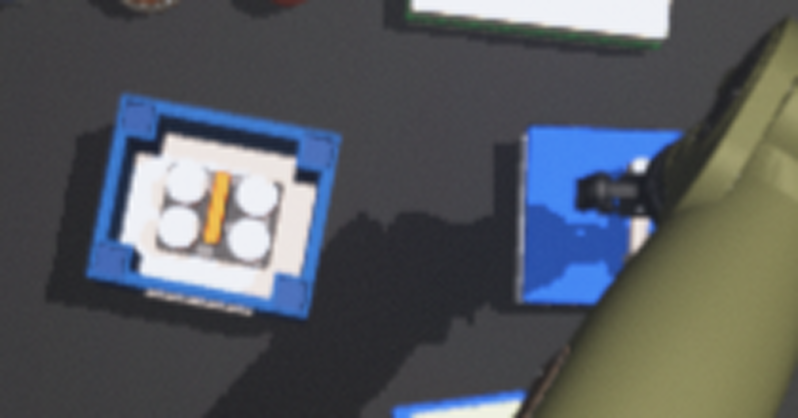

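Request:
servo_tool(series=[[0,0,0,-0.2,1.5,-0.2,1],[0,0,0,0,2,0,1],[0,0,0,0,2,0,1],[0,0,0,0,2,0,1],[0,0,0,0,1,0,1]])

```text
t: 18.52
tool_pos: [0.5316, -0.3212, 0.1298]
tool_rot: [[0.027, 0.0, -1.0], [1.0, -0.0, 0.027], [-0.0, -1.0, -0.0]]
contact_force: [0.1, 0.5, -1.1]
opening: 0.0851
```

Request:
servo_tool(series=[[0,0,0,0,0.5,0,1],[0,0,0,0,0,0,1],[0,0,0,0,0,0,1],[0,0,0,0,0,0,1],[0,0,0,0,0,0,1]])

```text
t: 18.93
tool_pos: [0.5322, -0.3217, 0.1263]
tool_rot: [[0.027, 0.002, -1.0], [1.0, -0.001, 0.027], [-0.001, -1.0, -0.002]]
contact_force: [1.1, -0.1, 1.1]
opening: 0.0853
```

```bash
python3 -c "
from h import *
go(.5313,-.3205,.097,1.547)
cv2.imwrite('pics/side8.png',cv2.resize(snapshot('side')[270:390,260:380],None,fx=5,fy=5,interpolation=2)[:,:,::-1])
"
```

```text
t 18.93 turn [ 0.02 -0.04 -0.01] shift_now cm [0.12 2.93 0.1 ] after turn [0.12 2.93 0.09]
pos [ 0.5322 -0.3217  0.1263] q [-0.544  0.416 -0.165  0.988 -0.    -0.517] F [ 1.13 -0.11  1.09] M [-0.05  0.03 -0.  ] op 0.0853
```

View pics/side8.png

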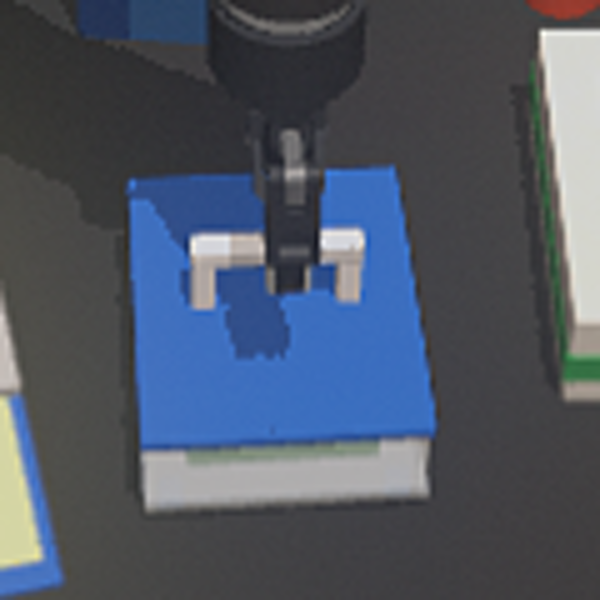

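Request:
servo_tool(series=[[0,0,0,0.1,1,0,1],[0,0,0,0,1,0,1],[0,0,0,0,0.8,0,1],[0,0,0,0,0,0,1],[0,0,0,0,0,0,1]])

```text
t: 19.4
tool_pos: [0.5305, -0.3197, 0.0955]
tool_rot: [[0.027, -0.002, -1.0], [1.0, 0.001, 0.027], [0.001, -1.0, 0.002]]
contact_force: [0.0, 0.4, 0.2]
opening: 0.0853
```

Request:
servo_tool(series=[[0,0,0,0,0,0,-1],[0,0,0,0,0,0,-1],[0,0,0,0,0,0,-1],[0,0,0,0,0,0,-1],[0,0,0,0,0,0,-1]], newtons=70)

```text
t: 19.82
tool_pos: [0.5316, -0.3204, 0.0972]
tool_rot: [[0.027, 0.0, -1.0], [1.0, -0.0, 0.027], [-0.0, -1.0, -0.001]]
contact_force: [-0.3, 0.3, -0.2]
opening: 0.0258
```

Request:
servo_tool(series=[[0,0,0,0,0,0,-1],[0,0,0,0,0,0,-1],[0,0,0,0,0,0,-1],[0,0,0,0,0,0,-1],[0,0,0,0,0,0,-1]])

```text
t: 20.23
tool_pos: [0.5316, -0.3205, 0.0972]
tool_rot: [[0.027, 0.001, -1.0], [1.0, -0.001, 0.027], [-0.001, -1.0, -0.001]]
contact_force: [-0.6, -0.4, 3.1]
opening: 0.0127
```

```bash
python3 -c "
from h import *
go(.5313,-.3205,.097,1.547)
"
```

```text
t 20.23 turn [ 0.01 -0.04 -0.01] shift_now cm [0.   0.02 0.03] after turn [0.   0.02 0.03]
pos [ 0.5316 -0.3205  0.0972] q [-0.542  0.439 -0.201  0.93  -0.    -0.515] F [-0.6  -0.45  3.08] M [-0.13  0.13  0.04] op 0.0127
```

Request:
servo_tool(series=[[0,0,0,0,-0.5,0,-1],[0,0,0,0,-1,0,-1],[0,0,0,0,-2,0,-1],[0,0,0,0,-3,0,-1],[0,0,0,0,-3,0,-1]])

```text
t: 20.65
tool_pos: [0.53, -0.3192, 0.1917]
tool_rot: [[0.027, -0.003, -1.0], [1.0, 0.002, 0.027], [0.002, -1.0, 0.004]]
contact_force: [0.7, -0.4, -5.2]
opening: 0.0129
```

Request:
servo_tool(series=[[0,0,0,0,-3,0,-1],[0,0,0,0,-3,0,-1],[0,0,0,0,-3,0,-1],[0,0,0,0,-3,0,-1],[0,0,0,0,-1.5,0,-1]])

```text
t: 21.07
tool_pos: [0.5318, -0.3203, 0.3311]
tool_rot: [[0.027, 0.003, -1.0], [1.0, -0.002, 0.027], [-0.001, -1.0, -0.003]]
contact_force: [0.2, -1.0, -4.8]
opening: 0.0126
```

Request:
servo_tool(series=[[0,0.2,0,0,-0.5,0,-1],[0,0.4,0,0,0,0,-1],[0,0.4,0,0,0,0,-1],[0,0.4,0,0,0,0,-1],[0,0.14,0,0,0,0,-1]])

```text
t: 21.48
tool_pos: [0.5307, -0.3197, 0.3303]
tool_rot: [[0.163, -0.003, -0.987], [0.987, 0.002, 0.162], [0.001, -1.0, 0.003]]
contact_force: [0.3, -0.2, -5.6]
opening: 0.0123
```

```bash
python3 -c "
from h import *
go(.5265,.0300,.33,1.41)
cv2.imwrite('pics/side9.png',cv2.resize(snapshot('side')[120:390,230:430],None,fx=2.2,fy=2.2,interpolation=2)[:,:,::-1])
"
```

```text
t 21.48 turn [-0.03 -0.03  0.01] shift_now cm [34.43  0.09  6.09] after turn [3.445e+01 3.000e-02 6.010e+00]
pos [ 0.5307 -0.3197  0.3303] q [-0.542  0.34   0.194  1.428  0.    -0.379] F [ 0.25 -0.19 -5.57] M [ 0.    0.03 -0.03] op 0.0123
```

View pics/side9.png

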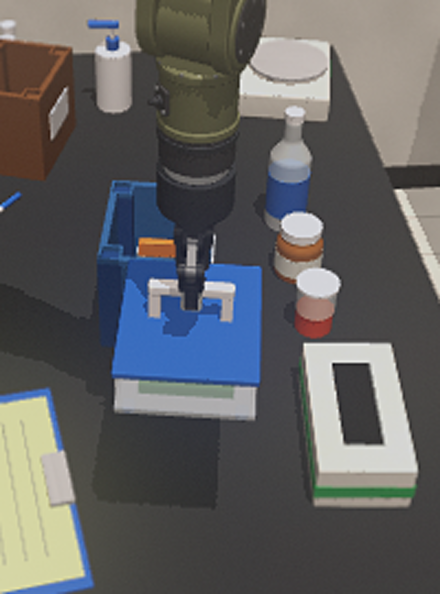

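Request:
servo_tool(series=[[0,0,0,0.8,0,0.14,-1],[0,0,0,1.6,0,0.28,-1],[0,0,0,2.4,0,0.42,-1],[0,0,0,3,0,0.53,-1],[0,0,0,3,0,0.53,-1]])

```text
t: 21.95
tool_pos: [0.5294, -0.2083, 0.3316]
tool_rot: [[0.161, -0.0, -0.987], [0.987, 0.001, 0.161], [0.001, -1.0, 0.001]]
contact_force: [1.5, -0.0, -5.2]
opening: 0.0127
```

Request:
servo_tool(series=[[0,0,0,3,0,0.53,-1],[0,0,0,3,0,0.53,-1],[0,0,0,3,0,0.53,-1],[0,0,0,3,0,0.53,-1],[0,0,0,3,0,0.53,-1]])

```text
t: 22.37
tool_pos: [0.5268, -0.0554, 0.3319]
tool_rot: [[0.16, -0.0, -0.987], [0.987, 0.001, 0.16], [0.001, -1.0, 0.0]]
contact_force: [0.9, -0.2, -5.4]
opening: 0.0127
```

Request:
servo_tool(series=[[0,0,0,3,0,0.53,-1],[0,0,0,2.6,0,0.45,-1],[0,0,0,1.8,0,0.3,-1],[0,0,0,1,0,0.17,-1],[0,0,0,0.2,0,0,-1]])

```text
t: 22.78
tool_pos: [0.5266, 0.0314, 0.3319]
tool_rot: [[0.157, -0.0, -0.988], [0.988, 0.001, 0.157], [0.001, -1.0, 0.0]]
contact_force: [-0.3, -0.1, -4.5]
opening: 0.0129
```

Request:
servo_tool(series=[[0,0,0,0,0,0,-1],[0,0,0,0,0,0,-1],[0,0,0,0,0,0,-1],[0,0,0,0,0,0,-1],[0,0,0,0,0,0,-1]])

```text
t: 23.2
tool_pos: [0.5275, 0.028, 0.3319]
tool_rot: [[0.162, -0.0, -0.987], [0.987, -0.0, 0.162], [-0.0, -1.0, 0.0]]
contact_force: [0.2, 0.7, -5.2]
opening: 0.0128
```

```bash
python3 -c "
from h import *
go(.5265,.0300,.28,1.41)
cv2.imwrite('pics/side10f.png',snapshot('side')[:,:,::-1]);cv2.imwrite('pics/top10f.png',snapshot('top')[:,:,::-1])
go(.5265,.0300,.28,1.41)
s=cv2.imread('pics/side10f.png');cv2.imwrite('pics/side10.png',cv2.resize(s[120:290,230:400],None,fx=3.5,fy=3.5,interpolation=2))
"
```

```text
t 23.2 turn [-0.   -0.02 -0.  ] shift_now cm [0.18 5.19 0.13] after turn [0.18 5.19 0.13]
pos [0.5275 0.028  0.3319] q [ 0.053  0.156 -0.039  1.376 -0.     0.216] F [ 0.19  0.7  -5.21] M [-0.09 -0.06 -0.03] op 0.0128
t 23.3 turn [-0.   -0.02 -0.  ] shift_now cm [0.15 5.18 0.12] after turn [0.15 5.18 0.12]
pos [0.5275 0.0283 0.3318] q [ 0.054  0.156 -0.039  1.376 -0.     0.216] F [-0.3   0.38 -5.8 ] M [-0.02  0.03 -0.03] op 0.0128
```

View pics/side10.png

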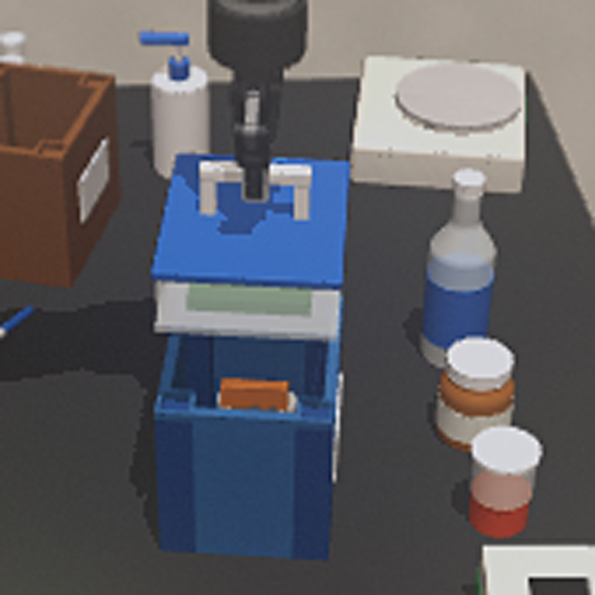

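Request:
servo_tool(series=[[0,0,0,0.1,0.8,0.1,-1],[0,0,0,0.05,1.5,0,-1],[0,0,0,0,1.5,0,-1],[0,0,0,0,1.5,0,-1],[0,0,0,0,0.7,0,-1]])

```text
t: 23.72
tool_pos: [0.5255, 0.0305, 0.2693]
tool_rot: [[0.161, -0.003, -0.987], [0.987, -0.0, 0.161], [-0.001, -1.0, 0.003]]
contact_force: [-0.1, -0.3, -6.3]
opening: 0.0126
```

Request:
servo_tool(series=[[0,0,0,0,0,0,-1],[0,0,0,0,0,0,-1],[0,0,0,0,0,0,-1],[0,0,0,0,0,0,-1],[0,0,0,0,0,0,-1]])

```text
t: 24.13
tool_pos: [0.5272, 0.0306, 0.2728]
tool_rot: [[0.161, 0.002, -0.987], [0.987, 0.0, 0.161], [0.0, -1.0, -0.001]]
contact_force: [0.5, -0.8, -5.3]
opening: 0.0126
```

```bash
python3 -c "
from h import *
go(.5265,.0300,.249,1.41)
cv2.imwrite('pics/side11f.png',snapshot('side')[:,:,::-1]);cv2.imwrite('pics/top11f.png',snapshot('top')[:,:,::-1])
go(.5265,.0300,.249,1.41)
s=cv2.imread('pics/side11f.png');cv2.imwrite('pics/side11.png',cv2.resize(s[160:280,260:350],None,fx=5,fy=5,interpolation=2))
s=cv2.imread('pics/top11f.png');cv2.imwrite('pics/top11.png',cv2.resize(s[190:300,250:370],None,fx=5,fy=5,interpolation=2))
"
```

```text
t 24.13 turn [ 0.02 -0.01  0.  ] shift_now cm [-0.07  2.38  0.07] after turn [-0.07  2.38  0.06]
pos [0.5272 0.0306 0.2728] q [ 0.058  0.165 -0.161  1.243  0.     0.219] F [ 0.55 -0.77 -5.25] M [ 0.01 -0.01 -0.02] op 0.0126
t 24.23 turn [ 0.01 -0.01  0.  ] shift_now cm [-0.07  2.35  0.05] after turn [-0.07  2.35  0.04]
pos [0.527  0.0306 0.2725] q [ 0.058  0.165 -0.162  1.243 -0.     0.219] F [ 0.26 -0.73 -5.62] M [-0.03 -0.01  0.  ] op 0.0127
```

View pics/side11.png

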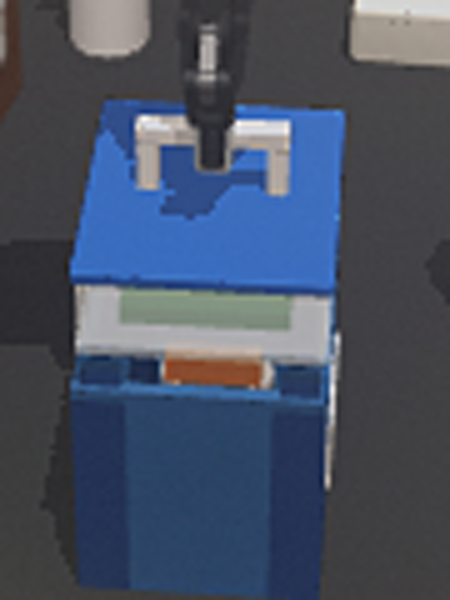

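View pics/top11.png

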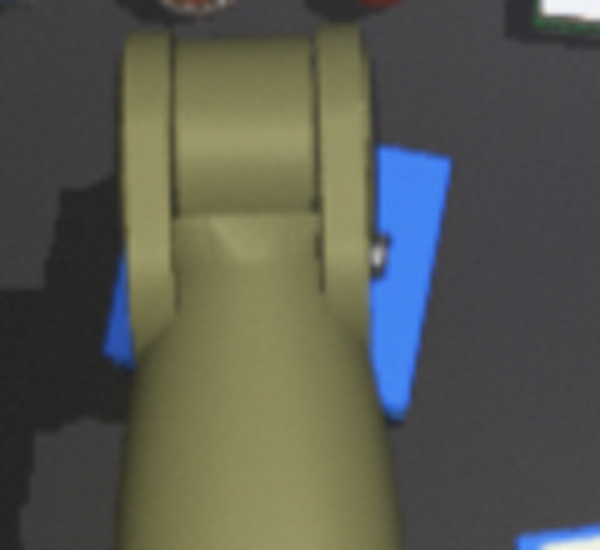

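Run:
```python
from h import *
np.set_printoptions(precision=4,suppress=True)
X,Y=.075,.09
sp=crop([(105,100),(345,110),(333,289),(70,278)],260,160,5)
tp=crop([(452,158),(405,420),(105,354)],250,190,5)
o=[("side",[[-X,Y,.07],[X,Y,.07],[X,-Y,.07],[-X,-Y,.07]],sp),("top",[[X,-Y,.07],[-X,-Y,.07],[-X,Y,.07]],tp)]
print(fit(o,[.5265,.03,.17,-.16]))
print(fit(o[:1],[.5265,.03,.17,-.16])[0])
for n in("side","top"):
  print(n,proj(n,pose([.527,.0306,.1755,-.161],o[0][1])) ,atz(n,sp if n=="side" else tp,.2455))
# rim corners visible in same side image
b=crop([(72,392),(327,404)],260,160,5); print(b,proj("side",pose([.5265,.03,0,-.161],[[-X,-Y,.16],[X,-Y,.16]])))
```

```text
(array([ 0.527 ,  0.0306,  0.175 , -0.1614]), array([-0.5594,  0.0417,  0.0616,  0.4599,  0.0653,  0.1467, -0.7976,
       -0.4522,  0.2454, -0.0589,  0.3297, -1.8796, -0.6961, -0.0487]))
[ 0.5286  0.0389  0.1692 -0.1576]
side [[280.0162 179.5044]
 [328.6508 181.9112]
 [326.2805 217.3934]
 [272.801  214.6082]] [[ 0.4692  0.1308  0.2455]
 [ 0.6155  0.1091  0.2455]
 [ 0.5864 -0.0703  0.2455]
 [ 0.4407 -0.0491  0.2455]]
top [[269.9094 260.3637]
 [279.6633 209.9635]
 [340.2577 221.1103]
 [330.961  271.7104]] [[ 0.5863 -0.0695  0.2455]
 [ 0.4331 -0.0453  0.2455]
 [ 0.4673  0.1295  0.2455]]
[[274.  238. ]
 [325.  240.4]] [[273.5904 238.2051]
 [325.0757 240.9775]]
```

Request:
servo_tool(series=[[0,0,0,-0.05,0.4,0,-1],[0,0,0,0,0.4,0,-1],[0,0,0,0,0.3,0,-1],[0,0,0,0,0.2,0,-1],[0,0,0,0,0.2,0,-1]])

```text
t: 24.65
tool_pos: [0.5264, 0.0301, 0.2563]
tool_rot: [[0.161, -0.001, -0.987], [0.987, -0.0, 0.161], [-0.0, -1.0, 0.001]]
contact_force: [-0.5, -0.7, -5.7]
opening: 0.0128
```

Request:
servo_tool(series=[[0,0,0,0,0.2,0,-1],[0,0,0,0,0.2,0,-1],[0,0,0,0,0.1,0,-1],[0,0,0,0,0,0,-1],[0,0,0,0,0,0,-1]])

```text
t: 25.07
tool_pos: [0.5266, 0.0301, 0.2519]
tool_rot: [[0.161, -0.0, -0.987], [0.987, -0.0, 0.161], [-0.0, -1.0, 0.0]]
contact_force: [-0.8, -0.1, -6.2]
opening: 0.0128
```

Feet are in the recesses (8 mm deep, now ~5 mm in, no contact). A few mm more.

Request:
servo_tool(series=[[0,0,0,0,0.1,0,-1],[0,0,0,0,0.1,0,-1],[0,0,0,0,0,0,-1],[0,0,0,0,0,0,-1],[0,0,0,0,0,0,-1]])

```text
t: 25.48
tool_pos: [0.5267, 0.0301, 0.2499]
tool_rot: [[0.161, 0.0, -0.987], [0.987, 0.0, 0.161], [0.0, -1.0, -0.0]]
contact_force: [0.5, -0.1, -6.2]
opening: 0.0125
```

Request:
servo_tool(series=[[0,0,0,0,0.1,0,-1],[0,0,0,0,0,0,-1],[0,0,0,0,0,0,-1],[0,0,0,0,0,0,-1],[0,0,0,0,0,0,-1]])

```text
t: 25.9
tool_pos: [0.5268, 0.0301, 0.2492]
tool_rot: [[0.161, 0.001, -0.987], [0.987, 0.0, 0.161], [0.0, -1.0, -0.001]]
contact_force: [-1.0, 0.5, -0.8]
opening: 0.0128
```

Request:
servo_tool(series=[[0,0,0,0,0,0,0],[0,0,0,0,0,0,0],[0,0,0,0,0,0,0],[0,0,0,0,0,0,0],[0,0,0,0,0,0,0]])

```text
t: 26.32
tool_pos: [0.5268, 0.0301, 0.2491]
tool_rot: [[0.161, 0.0, -0.987], [0.987, -0.0, 0.161], [0.0, -1.0, -0.0]]
contact_force: [-0.6, 0.3, 0.4]
opening: 0.0425
```

Request:
servo_tool(series=[[0,0,0,0,0,0,0],[0,0,0,0,0,0,0],[0,0,0,0,-0.5,0,0],[0,0,0,0,-1,0,0],[0,0,0,0,-2,0,0]])

```text
t: 26.73
tool_pos: [0.5254, 0.03, 0.2831]
tool_rot: [[0.161, -0.003, -0.987], [0.987, -0.0, 0.161], [-0.001, -1.0, 0.003]]
contact_force: [-0.0, 0.2, 0.1]
opening: 0.0428
```

Request:
servo_tool(series=[[0,0,0,0,-3,0,0],[0,0,0,0,-3,0,0],[0,0,0,0,-3,0,0],[0,0,0,0,-2,0,0],[0,0,0,0,0,0,0]])

```text
t: 27.15
tool_pos: [0.5282, 0.0302, 0.3997]
tool_rot: [[0.161, 0.008, -0.987], [0.987, 0.0, 0.161], [0.002, -1.0, -0.008]]
contact_force: [0.3, -0.7, 0.2]
opening: 0.0425
```

Request:
servo_tool(series=[[0,0,0,3,0,0,0],[0,0,0,4,0,0,0],[0,0,0,4,0,0,0],[0,0,0,4,0,0,0],[0,0,0,4,0,0,0]])

```text
t: 27.57
tool_pos: [0.557, 0.2193, 0.3942]
tool_rot: [[0.161, 0.0, -0.987], [0.987, 0.0, 0.161], [0.0, -1.0, -0.0]]
contact_force: [1.5, -0.0, 0.3]
opening: 0.043
```

```bash
python3 -c "
from h import *
go(.5265,.0300,.249,1.41)
cv2.imwrite('pics/side12f.png',snapshot('side')[:,:,::-1]);cv2.imwrite('pics/top12f.png',snapshot('top')[:,:,::-1])
s=cv2.imread('pics/side12f.png');cv2.imwrite('pics/side12.png',cv2.resize(s[160:280,260:350],None,fx=5,fy=5,interpolation=2))
s=cv2.imread('pics/top12f.png');cv2.imwrite('pics/top12.png',cv2.resize(s[190:300,250:370],None,fx=5,fy=5,interpolation=2))
"
```

```text
t 27.57 turn [ 0.   -0.01  0.  ] shift_now cm [-19.17  14.51  -0.03] after turn [-19.17  14.52  -0.02]
pos [0.557  0.2193 0.3942] q [ 0.375  0.305  0.29   1.555 -0.     0.537] F [ 1.5  -0.03  0.33] M [-0.01 -0.07 -0.01] op 0.043
```

View pics/side12.png

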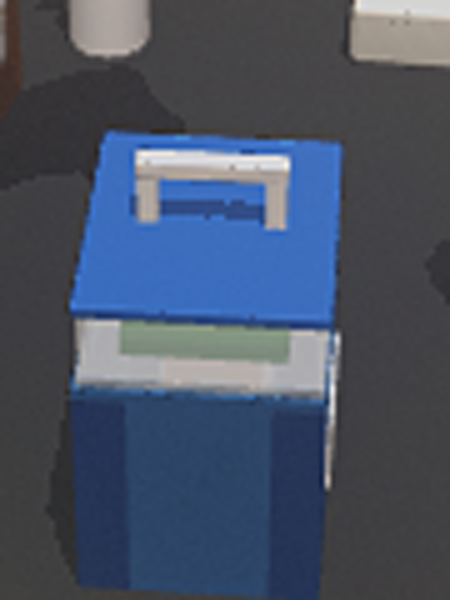

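View pics/top12.png

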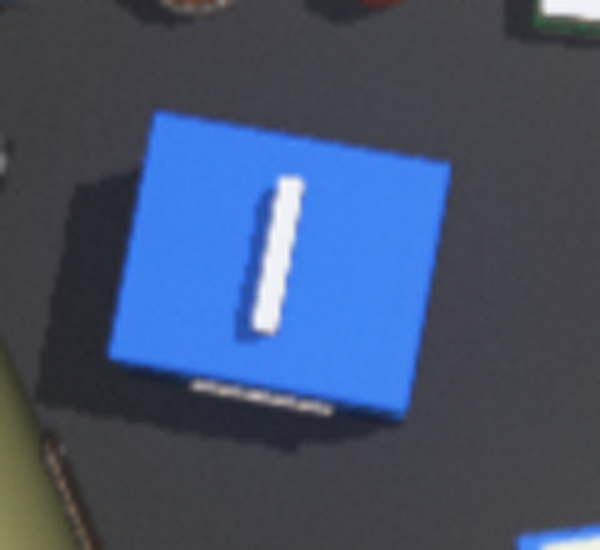

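View pics/side12f.png

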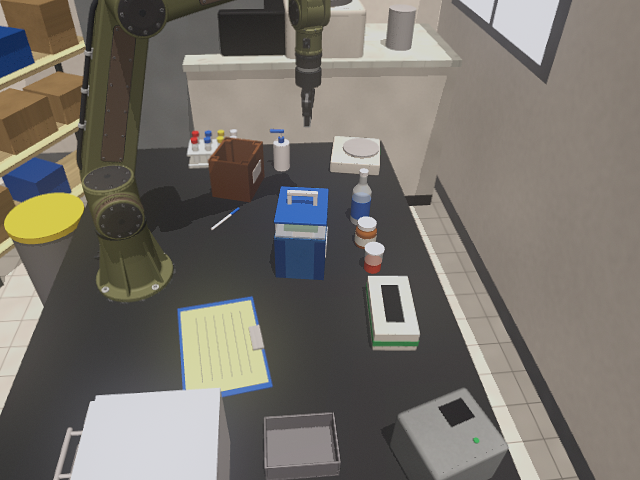

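The pictures show the tub seated level on the box, and the bystanders where they were. I'll fit the tub's pose as a last check, let the arm settle, then hand in.

Request:
servo_tool(series=[[0,0,0,0,0,0,0],[0,0,0,0,0,0,0],[0,0,0,0,0,0,0],[0,0,0,0,0,0,0],[0,0,0,0,0,0,0]])

```text
t: 28.08
tool_pos: [0.5572, 0.2164, 0.3943]
tool_rot: [[0.162, 0.001, -0.987], [0.987, 0.0, 0.162], [0.0, -1.0, -0.0]]
contact_force: [0.5, 0.7, 0.7]
opening: 0.0427
```

Run:
```python
from h import *
np.set_printoptions(precision=4,suppress=True)
X,Y=.075,.09
o=[("side",[[-X,Y,.07],[X,Y,.07],[X,-Y,.07],[-X,-Y,.07]],crop([(107,132),(343,143),(333,325),(71,312)],260,160,5)),
("top",[[X,Y,.07],[X,-Y,.07],[-X,-Y,.07],[-X,Y,.07]],crop([(154,111),(451,161),(404,418),(108,357)],250,190,5))]
p,r=fit(o,[.5265,.03,.15,-.16]);print(p,abs(r).max(),p[:2]-[.5267,.0302])
import rig; close_job(); go(.5265,.03,.25,1.41)
```

```text
[ 0.5271  0.0305  0.1505 -0.1583] 1.292511661226058 [0.0004 0.0003]
the job is handed in; nothing more can be done
the job is handed in; nothing more can be done
```

The carrier is standing on the plate inside the blue box, and the tub is seated on top of it. I handed the job in at about 28 s of the 69 s allowed; it gives no verdict.

- **Carrier:** I lowered it by its handle in steps of 2–4 mm and felt the plate at a carrier height of about 25 mm. The plate's push peaked at about 8 N. I then backed off 2 mm until it carried the carrier's weight and let go. A later top view showed the carrier centred in the box; side views showed it upright until the tub covered it.
- **Tub:** The feet met no resistance until the wrist force lifted, with the tool at a height of 249 mm; seated should be 249 mm. After release, a two-view fit put the tub within 1 mm of the box axis, 0.002 rad off in yaw, and 150.5 mm above the bench (expected 152 mm).
- **Other things:** By eye, they stand where they did at the start. The gripper is clear of everything.
- **Disagreements:**
  - My first fit put the carrier 9 mm above the bench, because I had matched the wrong handle edge. The corrected edge agreed with the bench.
  - The box fit came out 2 mm high.
  - A side-view-only fit of the tub, just before seating, was 8 mm off in y. The two-view fit, which matched the tool position, is the one I used.
  - The last tub fit had a largest pixel error of 1.3.

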